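# Prove the stop button, then hold the dead-man lever at run

### The arm

A 7-joint arm with a two-finger parallel gripper is mounted at the origin on a cart in front of the work surface, level with it; the furniture and walls round the work are solid. World frame = base frame: x ahead of the robot, y to its left, z up, the work surface at z = 0. Lengths are in m, angles in rad, forces in N, time in s.
With the tool pointing down it reaches from about 0.4 to 0.875 m from the base axis. Payload 19.3 kg.
Tool frame: the origin (TCP) lies between the finger pads; the fingertips stand 11 mm ahead of it and the grasp point (between the pads) lies 8 mm behind it; z points along the fingers, y is the line along which they close (so a half turn about z gives the same grasp; the last joint's range is limited). The gripper opens to 85 mm and grips with 20 to 120 N. Pads are 22 mm wide; open, the fingers measure 114 mm over their backs; the gripper's body (76 mm by 85 mm) begins 54 mm behind the grasp point. The pads swing forward as they close: fully open they stand 13 mm farther back than shut.
Start: joints at [-1.268, 0.521, -0.036, 1.599, 0.021, 1.021, -0.113], TCP at [0.228, 0.582, 0.242] pointing down, gripper open.
Joint ranges: [-2.91, 2.91], [-0.3, 2.13], [-1.5, 1.42], [0.17, 2.43], [-1.26, 4.41], [0.16, 1.93], [-2.52, 2.52]. Speed limits (rad/s): [1.89, 1.89, 2.39, 2.39, 3.01, 3.01, 3.01].

### API

Orientations are given as a rotation vector (axis times angle).
In Python, from rig import arm, planner, capture, order, outline_of, pinpoint gives the robot as it stands. The module is installed in compiled form; this text tells all that it offers. Calls block until the motion is done:
- arm.reach(position, orientation): joint-space move of the TCP to a pose.
- arm.movel(position, max_speed=0.15, frame=None, threshold=None): straight line of the TCP; frame=None keeps the orientation; max_speed is the mean speed in m/s. With threshold (N) it stops when the force on the tool has changed by that much, and returns True; else False.
- arm.move_j(angles): joint-space move.
- arm.grip(opening, newtons=None): finger opening in m; newtons is the grip in N (None keeps the last); returns when the fingers have stopped.
- arm.hold(seconds).
- planner.solve_ik(position, orientation): joint angles nearest the present ones, or None.
- capture(name): name is "scene" or "top" or "wrist"; returns a dict with "frame" (420x560x3 uint8, red, green, blue), "fovy" (degrees; the focal length in pixels is half the picture's height over the tangent of half this angle, whatever the lens; pixels are square), "cx", "cy" (the principal point, pixels), "eye" and "attitude" of the camera in the world. Camera axes: x right, y down, z forward; pixel columns grow to the right and rows downward; lengths in m; the calibration is good to about 2 mm. The wrist camera is an equidistant fisheye: a pixel r from the principal point sees the ray r / f radians off the axis. A picture is of the moment at which its call begins. There is no depth.
A pose or a line that the arm cannot do raises arm.MotionError and nothing moves.
- order.close_job(): hands the job in; it is judged then, once.
Trained networks look in a picture, given as the dict that the camera call returned (one of the last four; its "shot" number tells which), for a name from the list of things; names that differ only in an ending like _2 or _b are one class to them, and where a whole thing is asked for, a point or a joint stands for the part that bears it (a point fixed in the world has none). Each returns a list of dicts, best first, with "conf" (0 to 1); they miss things now and then, are a little off and sometimes report something else, mostly with a low value. They report only what shows in the picture. A call takes as long as a camera call.
- outline_of(thing, picture): "region" (420x560 bool, what is visible of it) and "bbox" ([left, top, right, bottom] in pixels, round what is visible of it).
- pinpoint(thing, picture): "point" ([column, row] in pixels: a listed point, or the origin of a listed thing).
Readings, each from a call of its own:
- arm.current_time(): time.
- arm.current_q(): joint angles.
- arm.current_qd(): joint speeds.
- arm.current_tau(): joint torques, N m.
- arm.current_tcp_pos(): TCP position.
- arm.current_ee_rot(): TCP orientation.
- arm.current_force(): force on the tool from outside, world axes, zero at the start.
- arm.current_wrist_torque(): the same for the moment, N m.
- arm.current_gripper_width(): finger opening in m.
- arm.current_grip_force(): force on a finger pad.
Only numpy, scipy, OpenCV 4.12 (cv2) and the standard library are available. Lean on these libraries where they do the work, as an engineer would, in place of code of your own. Each camera call takes 0.05 s, during which the arm holds its last target. There are 200 camera calls.

### The job

Prove the stop of the little bench polisher and then run it: push the mushroom button on the stop box all the way in until it stays latched, then turn the reset knob beside it clockwise, all the way home, so that the button comes fully back out, and let go of the knob. After that press the pad of the spring-loaded hand lever down to half of its travel, where the lever is level, and hold it there steadily for at least two seconds, never pushing it through to its lower stop; the job finishes with you still holding the lever at half travel. Leave the steel sleeve, the steel gear and the oil bottle standing where they are.

Things in the scene. Friction and masses are not known exactly. Their poses are not given: they have to be found in the camera images.
- stop_top (a point): top centre of the black mushroom button (40 mm diameter, 18.5 mm high) on the left half of the stop box, a fixed grey box 78 x 172 mm, 55 mm high; the reset knob is on the same box, 90 mm to the right. Top 90 mm above the desk when out, 82 mm latched in. x across the box, away from the robot; y along the box from knob to button; z up
- stop_button (a joint): travel of the mushroom button in m: 0 fully out, 0.008 fully in. Over-centre: about 4 N downward starts it, past half travel it drops in by itself and stays latched until the reset knob is turned back
- reset_grip (a point): point to grip on the bar of the black reset knob, on its axis: bar 40 mm long (along x of this frame, a pale line on top marks its -x end), 13 mm wide (along y), 30 mm high; this point is 86.5 mm above the desk, 7 mm below the bar's top and 22 mm above the knob's 42 mm round flange, whose upper face is 64.5 mm above the desk
- reset_knob (a joint): angle of the reset knob in rad, counter-clockwise positive from above: 0 reset (bar 0.5 rad clockwise of the box's x), 1.0 tripped (0.5 rad counter-clockwise of it). Linked to the button: pushing that in swings the knob from 0 to 1.0; turning the knob clockwise back to 0 (0.04 N m) brings the button out; let go past the middle, it goes home by itself
- pad_top (a point): centre of the upper face of the black ribbed rubber pad (46 mm along the lever, 40 mm across, 12 mm thick) at the free, left end of the hand lever, a flat aluminium bar 16 mm wide pivoted at its other end. About 106 mm above the desk with the lever released, 86 mm at half travel (lever level), 65 mm at the lower stop
- lever_pivot (a point): centre of the pivot, 80 mm above the desk, between two cheeks (94 mm high) on a fixed steel plate 160 x 62 mm. y points level from pivot to pad, x across, away from the robot, z up; at half travel the pad's top centre is 115 mm along y, 6 mm up. An index plate with three marks (longest = half travel) stands 25 mm behind the bar, 48 to 72 mm from the pivot, up to 104 mm above the desk
- dead_man (a joint): angle of the hand lever in rad: 0 released (sloping up 0.18 rad toward the pad), 0.18 half travel (level), 0.36 at the lower stop. A spring pushes it up: about 1 N at the pad at first, 4 N at half travel, 7.5 N at the stop
- sleeve: bystander: turned steel sleeve, standing, 24 mm diameter, 52 mm high; origin at the centre of its underside. Loose
- gear: bystander: steel bevel gear lying flat, 24 mm diameter, 14 mm high; origin at the centre of its underside. Loose
- oil: bystander: small oil bottle with spout, standing, 36 mm diameter, 102 mm high; origin at the centre of its underside. Loose

How it is judged:
By the outcome, as a careful person would: the job done as asked, in the order asked, and still so for the second after the job is handed in, while the arm keeps its last pose, push and grip.
It also fails if it takes over 62 s, if anything falls off the work surface, if the arm or the gripper's body presses on something with over 40 N, if the wrist force passes 120 N, or if a joint passes its speed limit or range.

## Working session

There is one attempt and no reset: what is moved stays moved. The work goes in short steps, each a Python script; the robot and the scene stay as the last script left them, time stands still between calls to the robot, and variables do not carry over. Pictures are saved under pics/ and viewed, at most 10 in all, crops included, and the job is handed in when it is done.

```bash
mkdir -p pics; cat > h.py <<'E'
import numpy as np, cv2
from scipy.spatial.transform import Rotation as R
from rig import arm, planner, capture, order, outline_of, pinpoint
def rotm(a):
    a=np.array(a,float)
    if a.shape==(3,3): return a
    if a.size==3: return R.from_rotvec(a).as_matrix()
    return R.from_quat(a).as_matrix()
def ray(c,p,fish=False):
    f=c["frame"].shape[0]/2/np.tan(np.radians(c["fovy"])/2)
    u=np.array([p[0]-c["cx"],p[1]-c["cy"]])
    if fish:
        r=np.linalg.norm(u)+1e-9;t=r/f;d=np.r_[u/r*np.sin(t),np.cos(t)]
    else: d=np.r_[u/f,1]
    d=rotm(c["attitude"])@d
    return np.array(c["eye"],float),d/np.linalg.norm(d)
def tri(rs):
    A=sum(np.eye(3)-np.outer(d,d) for e,d in rs);b=sum((np.eye(3)-np.outer(d,d))@e for e,d in rs)
    p=np.linalg.solve(A,b);return p,max(np.linalg.norm((np.eye(3)-np.outer(d,d))@(p-e)) for e,d in rs)
def atz(r,z): e,d=r;return e+d*(z-e[2])/d[2]
def save(c,n): cv2.imwrite(f"pics/{n}.png",c["frame"][...,::-1])
E
python3 - <<'E'
from h import *
C={n:capture(n) for n in("scene","top","wrist")}
for n,c in C.items(): save(c,n+"0"); print(n,c["fovy"],c["cx"],c["cy"],np.round(c["eye"],3),np.round(np.array(c["attitude"]),3).tolist())
for t in["stop_top","reset_grip","pad_top","lever_pivot","sleeve","gear","oil"]:
    rs=[]
    for n,c in C.items():
        q=pinpoint(t,c)
        if q:
            print(t,n,np.round(q[0]["point"],1),round(q[0]["conf"],2),len(q))
            if q[0]["conf"]>.4: rs.append(ray(c,q[0]["point"],n=="wrist"))
    if len(rs)>1: print("   ",np.round(tri(rs),4) if 0 else [np.round(x,4) for x in tri(rs)])
print(arm.current_time(),arm.current_ee_rot())
i=np.hstack([C["scene"]["frame"],C["top"]["frame"]]);cv2.imwrite("pics/b.png",cv2.resize(i,(800,300))[...,::-1])
E
```

```text
scene 48.08825127057621 280.9315679321089 213.05695837772947 [ 0.202 -0.584  0.799] [-2.358, 0.587, -0.229]
top 55.792615630009955 282.2389767835263 212.27440929772774 [ 0.405 -0.047  1.012] [-2.131, 2.18, -0.074]
wrist 65.70646984690485 280.1814392483127 208.81321040565078 [0.153 0.61  0.372] [2.369, 1.62, 0.255]
stop_top scene [202.5 167.2] 0.66 1
stop_top top [205.9 253.6] 0.78 1
    [array([0.4064, 0.1576, 0.1007]), np.float64(0.002)]
reset_grip scene [219.  197.2] 0.81 1
reset_grip top [244.6 251.9] 0.76 1
    [array([0.4076, 0.0703, 0.0872]), np.float64(0.0011)]
pad_top scene [353.4 260.1] 0.56 1
pad_top top [360.3 183.8] 0.8 2
    [array([ 0.5584, -0.2018,  0.1   ]), np.float64(0.0009)]
lever_pivot scene [387.4 315.9] 0.71 1
lever_pivot top [408.5 187.2] 0.95 1
    [array([ 0.5511, -0.3171,  0.0842]), np.float64(0.0021)]
sleeve scene [331.4 267.4] 0.66 1
sleeve top [333.3 191.5] 0.4 2
gear top [181.5 242.7] 0.5 1
oil scene [282.6 349.1] 0.55 1
oil top [376.4 255.2] 0.52 2
    [array([ 0.3895, -0.2513, -0.0037]), np.float64(0.002)]
1.2 [ 5.82238712e-01  3.08714222e+00 -5.24593955e-05]
```

View pics/scene0.png

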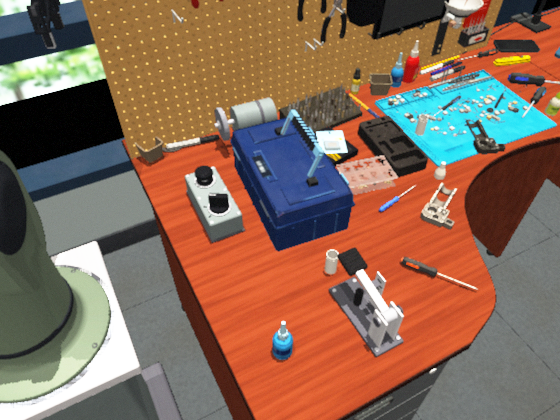

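View pics/top0.png

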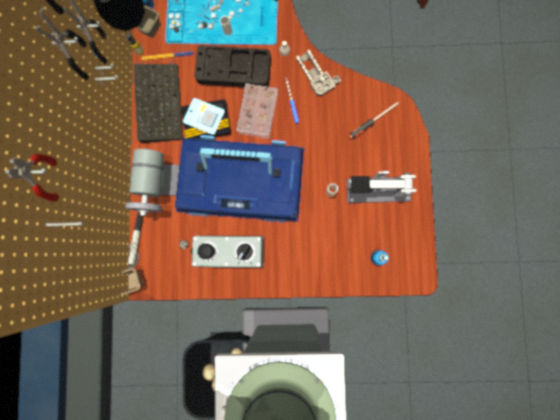

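The scene view shows the stop box at about (213,200), the button at (204,175), the knob at (219,203), the pad at (353,260), the pivot at (390,318) and the oil bottle at (283,340). The top view shows the gear at (184,244) and the sleeve at (333,190). A pegboard on the left (columns under 130) may separate the start pose from the work, so I'll work out its position.

```bash
cat >> h.py <<'E'
def ori(psi):
    y=np.array([-np.sin(psi),np.cos(psi),0]);z=np.array([0,0,-1.]);return R.from_matrix(np.c_[np.cross(y,z),y,z]).as_rotvec()
E
python3 - <<'E'
from h import *
c=capture("top");s=capture("scene");w=capture("wrist")
print("desk/board low corner",[np.round(atz(ray(c,p),0),3) for p in [(132,299),(130,200),(432,297)]])
print("scene corner",np.round(atz(ray(s,(136,140)),0),3))
print("toolbox near corners",[ [np.round(x,3) for x in tri([ray(c,a),ray(s,b)])] for a,b in [((298,219),(287,246)),((298,219),(277,206)),((177,212),(240,135))]])
print("wrist axis",np.round(rotm(w["attitude"])[:,2],3))
for t in["gear","sleeve","oil"]:
  for n,k in(("t",c),("s",s)):
    for q in pinpoint(t,k): print(t,n,np.round(q["point"]),round(q["conf"],2),np.round(atz(ray(k,q["point"]),0),3))
for p,psi in [((.3,.38,.3),0),((.25,.35,.3),.9),((.35,.2,.3),0),((.4,.11,.3),0),((.407,.157,.1),0),((.407,.07,.08),.5),((.407,.07,.08),0),((.407,.07,.08),-.5),((.558,-.2,.1),0)]:
  q=planner.solve_ik(p,ori(psi)); print(p,psi,None if q is None else np.round(q,2))
E
```

```text
desk/board low corner [array([0.294, 0.37 , 0.   ]), array([0.548, 0.38 , 0.   ]), array([ 0.285, -0.384,  0.   ])]
scene corner [0.323 0.442 0.   ]
toolbox near corners [[array([ 0.493, -0.059,  0.017]), np.float64(0.007)], [array([ 0.477, -0.056,  0.146]), np.float64(0.002)], [array([0.513, 0.22 , 0.103]), np.float64(0.012)]]
wrist axis [ 0.288 -0.113 -0.951]
gear t [182. 243.] 0.6 [0.433 0.242 0.   ]
sleeve t [376. 252.] 0.61 [ 0.399 -0.25   0.   ]
sleeve t [331. 189.] 0.4 [ 0.562 -0.142  0.   ]
sleeve s [203. 168.] 0.64 [0.439 0.262 0.   ]
sleeve s [330. 263.] 0.51 [ 0.564 -0.131  0.   ]
oil t [376. 253.] 0.69 [ 0.397 -0.25   0.   ]
oil s [282. 353.] 0.72 [ 0.383 -0.258  0.   ]
(0.3, 0.38, 0.3) 0 [-0.95  0.23 -0.1   1.88  0.03  1.03  0.52]
(0.25, 0.35, 0.3) 0.9 [-0.82  0.15 -0.3   1.99  0.05  1.    1.33]
(0.35, 0.2, 0.3) 0 [-0.72  0.09  0.06  2.07 -0.01  0.99  0.91]
(0.4, 0.11, 0.3) 0 [-0.58  0.11  0.19  2.05 -0.02  0.99  1.19]
(0.407, 0.157, 0.1) 0 [-0.49  0.47 -0.02  2.2   0.02  0.47  1.04]
(0.407, 0.07, 0.08) 0.5 [-0.21  0.49 -0.12  2.26  0.15  0.4   1.6 ]
(0.407, 0.07, 0.08) 0 [-0.29  0.49 -0.03  2.26  0.04  0.39  1.22]
(0.407, 0.07, 0.08) -0.5 [-0.36  0.5   0.06  2.27 -0.08  0.38  0.83]
(0.558, -0.2, 0.1) 0 [ 0.15  0.66  0.13  1.8  -0.13  0.69  1.93]
```

View pics/wrist0.png

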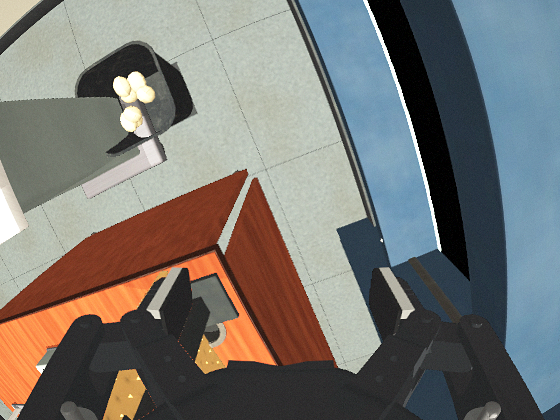

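The wrist view shows the board's edge at about (225,360), beside the start pose. I'll retract radially, swing the base inside the board and take a close look at the stop box.

```bash
python3 - <<'E'
from h import *
arm.movel([.145,.375,.29],max_speed=.15)
q=np.array(arm.current_q());print(np.round(q,2),np.round(arm.current_tcp_pos(),3))
q[0]=-.4;arm.move_j(q)
print(np.round(arm.current_tcp_pos(),3),arm.current_time())
rs={}
def look(n):
    w=capture("wrist")
    for t in["stop_top","reset_grip"]:
        for p in pinpoint(t,w)[:1]: print(t,np.round(p["point"],1),round(p["conf"],2));rs.setdefault(t,[]).append(ray(w,p["point"],True))
    save(w,n)
arm.reach([.43,.16,.26],ori(0));look("w1")
arm.reach([.43,.06,.26],ori(0));look("w2")
for t,r in rs.items(): print(t,[np.round(x,4) for x in tri(r)],[np.round(atz(k,.09 if 'st' in t[:2] else .0865),4) for k in r])
print(arm.current_time())
E
```

```text
[-1.29  0.1  -0.07  2.08  0.01  0.96 -0.16] [0.145 0.375 0.29 ]
[0.382 0.125 0.29 ] 4.6417
stop_top [284.7 168.6] 0.86
reset_grip [190.4 166.8] 0.6
stop_top [388.8 166.9] 0.81
reset_grip [295.9 167.5] 0.57
stop_top [array([0.4057, 0.1639, 0.0922]), np.float64(0.0013)] [array([0.4074, 0.164 , 0.09  ]), array([0.4047, 0.1645, 0.09  ])]
reset_grip [array([0.4056, 0.0736, 0.0907]), np.float64(0.001)] [array([0.4053, 0.0724, 0.0865]), array([0.4074, 0.0738, 0.0865])]
6.5583
```

View pics/w2.png

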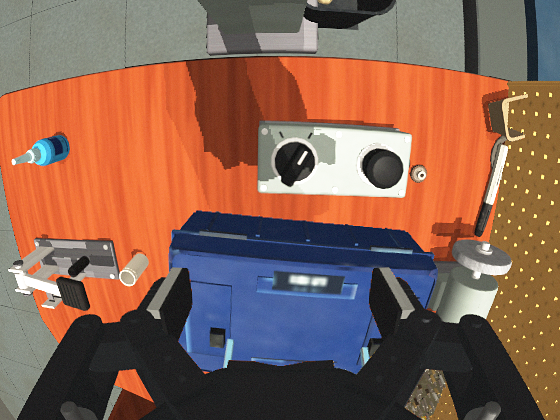

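The view shows the knob at (295,163), with its bar at about −0.5 rad as expected. The button is at (382,165), and the box sits square to the axes. The toolbox edge is at x≈0.48. Next I'll press the button.

```bash
python3 - <<'E'
from h import *
arm.grip(0,40)
arm.reach([.406,.164,.13],ori(0))
print(np.round(arm.current_force(),1))
r=arm.movel([.406,.164,.086],max_speed=.025,threshold=14)
print(r,np.round(arm.current_tcp_pos(),4),np.round(arm.current_force(),1));arm.hold(.2)
print(np.round(arm.current_tcp_pos(),4),np.round(arm.current_force(),1))
arm.movel([.406,.164,.15]);arm.grip(.045)
arm.reach([.43,.06,.26],ori(0))
w=capture("wrist");save(w,"w3");cv2.imwrite("pics/w3c.png",w["frame"][90:230,220:460,::-1].repeat(2,0).repeat(2,1))
print([np.round(p["point"],1) for t in("stop_top","reset_grip") for p in pinpoint(t,w)[:1]],arm.current_time())
E
```

```text
[ 0.2 -0.2  0.5]
True [0.4061 0.164  0.0925] [-3.6 -1.7 17. ]
[0.4061 0.164  0.0925] [-3.  -0.9 17.4]
[array([384.1, 167.4]), array([294.6, 166.3])] 11.425
```

View pics/w3c.png

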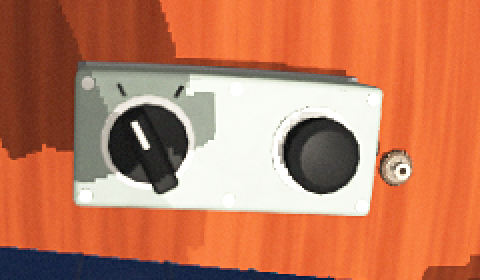

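The crop shows the button pushed in at (320,155) and the bar swung to about +0.5 rad, so the button has latched. Now I'll grip the knob and turn it clockwise.

```bash
python3 - <<'E'
from h import *
K=[.406,.0733]
arm.grip(.035,25)
arm.reach([*K,.13],ori(.5))
f0=np.array(arm.current_force())
print(arm.movel([*K,.082],max_speed=.05,threshold=10),np.round(arm.current_tcp_pos(),4))
arm.grip(0,25);print("w",arm.current_gripper_width(),np.round(arm.current_force()-f0,1),np.round(arm.current_wrist_torque(),2))
for a in [.25,0,-.25,-.4,-.5,-.54]:
    arm.reach([*K,.082],ori(a));print(a,np.round(arm.current_force()-f0,1),np.round(arm.current_wrist_torque(),2))
arm.hold(.2)
arm.grip(.035);arm.movel([*K,.14])
arm.reach([.43,.06,.26],ori(0))
w=capture("wrist");save(w,"w4");cv2.imwrite("pics/w4c.png",w["frame"][90:230,220:460,::-1].repeat(2,0).repeat(2,1))
print([np.round(p["point"],1) for t in("stop_top","reset_grip") for p in pinpoint(t,w)[:1]],arm.current_time())
E
```

```text
False [0.4061 0.0733 0.0822]
w 0.012284719668765803 [-1.8 -0.7  4. ] [ 0.01  0.21 -0.4 ]
0.25 [-1.9  0.1  6.2] [0.17 0.36 0.12]
0 [-2.   2.7  6.4] [0.73 0.51 0.01]
-0.25 [-2.7  6.   5.8] [1.26 0.58 0.03]
-0.4 [-2.9  7.3  5.4] [ 1.59  0.5  -0.06]
-0.5 [-2.2  7.2  5.9] [ 1.77  0.47 -0.04]
-0.54 [-3.1  8.4  4.4] [1.83 0.41 0.1 ]
[array([385.8, 170.2]), array([295.8, 168.5])] 17.1417
```

View pics/w4c.png

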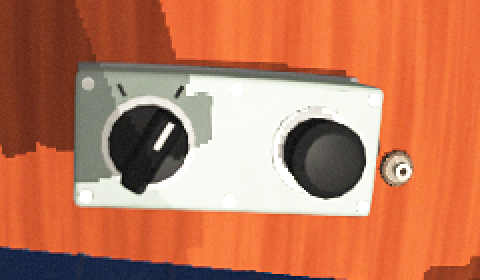

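The bar is back at about −0.5 rad and the button is out again at (325,158). I'll compare this numerically with the original picture, then look at the lever.

```bash
python3 - <<'E'
from h import *
a,b,c=[cv2.imread(f"pics/w{i}.png").astype(int)[110:210,250:430] for i in(2,3,4)]
print("diff home/pressed vs home/now",(abs(a-b).max(2)>60).sum(),(abs(a-c).max(2)>60).sum())
arm.grip(0)
rs={}
def look(n):
    w=capture("wrist");save(w,n)
    for t in["pad_top","lever_pivot","sleeve"]:
        for p in pinpoint(t,w)[:1]: print(t,np.round(p["point"],1),round(p["conf"],2));rs.setdefault(t,[]).append(ray(w,p["point"],True))
arm.reach([.47,-.16,.26],ori(0));look("w5")
arm.reach([.56,-.22,.26],ori(0));look("w6")
for t,r in rs.items(): print(t,[np.round(x,4) for x in tri(r)] if len(r)>1 else "",[np.round(atz(k,dict(p=.106,l=.08,s=0)[t[0]]),4) for k in r])
print(arm.current_time())
E
```

```text
diff home/pressed vs home/now 1058 722
pad_top [237.8 274.9] 0.92
lever_pivot [143.5 264.2] 0.89
sleeve [289.6 234.9] 0.66
pad_top [297.8 189.9] 0.95
lever_pivot [185.3 186.4] 0.65
sleeve [344.  170.8] 0.96
pad_top [array([ 0.5559, -0.2037,  0.099 ]), np.float64(0.0003)] [array([ 0.5521, -0.2024,  0.106 ]), array([ 0.5538, -0.2044,  0.106 ])]
lever_pivot [array([ 0.5558, -0.315 ,  0.0832]), np.float64(0.0001)] [array([ 0.5576, -0.3165,  0.08  ]), array([ 0.5566, -0.3161,  0.08  ])]
sleeve [array([ 0.554 , -0.1448,  0.002 ]), np.float64(0.0036)] [array([ 0.5522, -0.1475, -0.    ]), array([ 0.5567, -0.1414,  0.    ])]
19.375
```

View pics/w6.png

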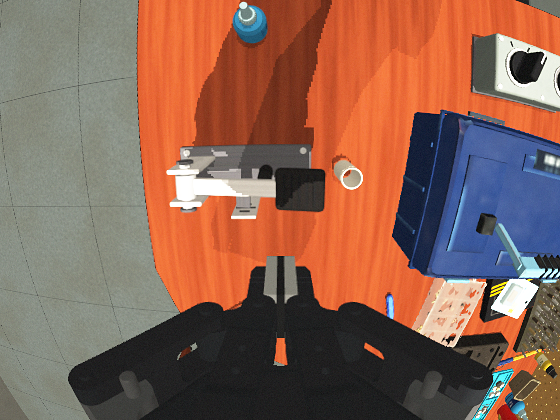

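The lever view shows the pad at (300,190), the pivot at (185,186) and the sleeve at (346,172), close to the pad. Before going on, I'll check the reset against the original by putting the crops side by side.

```bash
python3 - <<'E'
import cv2,numpy as np
C=[cv2.imread(f"pics/w{i}.png") for i in(2,3,4)]
a=C[0]
for i,b in enumerate(C):
    # shift of box corner screws
    T=a[110:135,255:275];r=cv2.matchTemplate(b[100:145,245:285],T,cv2.TM_CCOEFF_NORMED);print(i,"corner",cv2.minMaxLoc(r)[1:4:2])
    T=a[180:200,392:418];r=cv2.matchTemplate(b[170:210,382:428],T,cv2.TM_CCOEFF_NORMED);print(i,"corner2",cv2.minMaxLoc(r)[1:4:2])
    g=(b[110:210,340:425].max(2)<80).astype(np.uint8);n,l,s,c=cv2.connectedComponentsWithStats(g);k=1+s[1:,4].argmax();print("button",s[k],c[k])
    g=(b[110:210,260:330].max(2)<45).astype(np.uint8);m=cv2.moments(g,True);print("bar angle",.5*np.arctan2(2*m['mu11'],m['mu20']-m['mu02']),m['m00'])
cv2.imwrite("pics/cmp.png",np.hstack([cv2.resize(b[105:205,250:430],None,fx=2.2,fy=2.2,interpolation=2) for b in (C[0],C[2])]))
E
```

```text
0 corner (1.0, (10, 10))
0 corner2 (1.0, (10, 10))
button [  22   39   41   40 1088] [42.57536765 58.10202206]
bar angle -0.8320547096492409 946.0
1 corner (0.9721477627754211, (9, 10))
1 corner2 (0.8404554724693298, (9, 10))
button [ 22  39  38  38 947] [40.70538543 57.42872228]
bar angle 0.19940491750280132 877.0
2 corner (0.9390907287597656, (9, 10))
2 corner2 (0.9755277037620544, (10, 10))
button [  22   39   41   40 1071] [42.25303455 58.44724556]
bar angle -0.837654848739822 946.0
```

View pics/cmp.png

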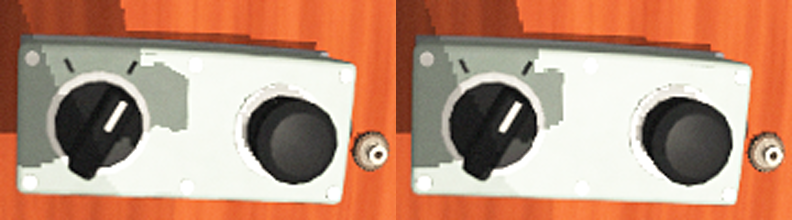

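The two crops match (bar angle −0.83 against −0.84, button outline the same), so the stop is reset. Next I'll press the lever at (0.555, −0.2005), with the fingertip at z = 0.086 (TCP 0.097).

```bash
python3 - <<'E'
from h import *
X,Y=.5553,-.2005
print(arm.current_gripper_width())
arm.reach([X,Y,.15],ori(0));arm.hold(.2);f0=np.array(arm.current_force())
for z in(.125,.117,.112,.107,.102,.097):
    arm.movel([X,Y,z],max_speed=.02);arm.hold(.15);print(z,np.round(arm.current_tcp_pos(),4),np.round(np.array(arm.current_force())-f0,2))
s=capture("scene");t=capture("top");w=capture("wrist");save(w,"w7")
cv2.imwrite("pics/fin.png",np.hstack([cv2.resize(s["frame"][220:370,300:430],(390,450),interpolation=2),cv2.resize(w["frame"][100:250,130:260+0],(390,450),interpolation=2)])[...,::-1])
for n,c in(("scene",s),("top",t),("wrist",w)):
    print(n,[(k,np.round(p["point"],1),round(p["conf"],2),np.round(atz(ray(c,p["point"],n=="wrist"),z),3)) for k,z in(("pad_top",.086),("sleeve",0)) for p in pinpoint(k,c)[:1]])
print(arm.current_time())
E
```

```text
-1.575857290099478e-05
0.125 [ 0.5554 -0.2005  0.1251] [0.75 0.21 0.63]
0.117 [ 0.5553 -0.2005  0.1171] [-0.63  0.78  1.62]
0.112 [ 0.5554 -0.2005  0.112 ] [0.87 0.47 1.63]
0.107 [ 0.5553 -0.2005  0.1071] [-0.02  1.68  2.98]
0.102 [ 0.5553 -0.2005  0.102 ] [0.81 2.6  4.34]
0.097 [ 0.5553 -0.2005  0.0971] [1.66 3.11 4.97]
scene [('pad_top', array([351.5, 266.7]), 0.73, array([ 0.555, -0.205,  0.086])), ('sleeve', array([327.3, 262.7]), 0.54, array([ 0.559, -0.128,  0.   ]))]
top [('pad_top', array([331.2, 190.2]), 0.51, array([ 0.547, -0.135,  0.086])), ('sleeve', array([333.3, 190.3]), 0.56, array([ 0.559, -0.149,  0.   ]))]
wrist [('sleeve', array([358.7, 215.8]), 0.97, array([ 0.554, -0.142,  0.   ]))]
25.0
```

View pics/fin.png

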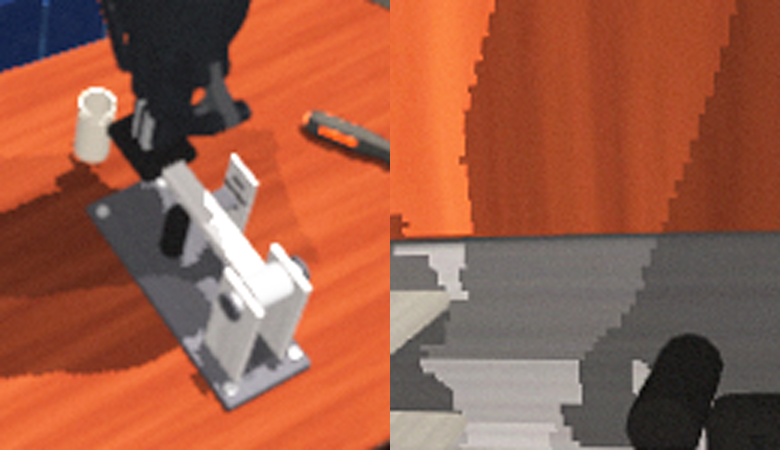

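The pad is under the fingertips at the expected height. Contact started near a tip height of 0.106 and the force is now about 4–5 N, which fits half travel. The sleeve is still standing clear of the gripper. I'll hold here and hand the job in.

```bash
python3 - <<'E'
from h import *
arm.hold(3);print(np.round(arm.current_tcp_pos(),4),np.round(arm.current_force(),2),arm.current_time())
print(order.close_job())
E
```

```text
[ 0.5553 -0.2005  0.097 ] [1.2  3.26 4.55] 28.0
the job is handed in; nothing more can be done
None
```

I pressed the stop button until it latched and turned the knob home, which brought the button back out. The lever was then held at half travel for over 3 s, judged by fingertip height and force, and I handed the job in at 28 s still holding it. The sleeve was still standing in the last pictures, and the arm never worked near the gear or the oil bottle.

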